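# Screw the winged cap onto the tilted paint pot

## Task

Close the tilted paint pot for the break: pick up the screw cap with the wing on top, set it square on the pot's mouth, turn it backward (counter-clockwise seen from above the cap) until you feel it drop in at the start of the thread, then screw it clockwise fully home and let go. Never force it when it is blocked, and leave everything else on the table where it is.

Things in the scene. Friction and masses are not known exactly. Their poses are not given: they have to be found in the camera images.
- cap: Grey plastic screw cap, 58 mm across, 50 g, loose, standing mouth down on the table. Origin: centre of its open underside; z: out through its top. Round top face at z = 21 mm; hollow (bore 51 mm) up to z = 17.75 mm. Three small lugs 120 degrees apart, 3.5 mm thick, stick inward at its lower edge (z = 2.75 mm). A closed white jar nearby has a round cap without a wing.
- wing (a point): Middle of the cap's wing, the part to grip: an upright bar on the cap's top, 46 mm long (along x), 14 mm thick (along y), from 21 to 49.5 mm above the cap's underside. This point lies 35 mm above the underside on the cap's axis; axes as the cap's.
- cap_seat (a point): Centre of the inside of the cap's top, 17.75 mm above its underside: the face that rests on the pot's rim when screwed home. Axes as the cap's.
- stand: Steel stand, fixed, base 130 x 100 x 8 mm, holding a white plastic paint pot 72 mm across that leans 32 degrees from vertical towards the stand's -x, roughly towards the robot. Origin: centre of the base's underside, z up.
- mouth (a point): Centre of the rim of the pot's neck, about 146 mm up. z: the pot's axis, out of the mouth, 32 degrees from vertical: the cap goes on and turns about it. Neck 38 mm across, tapered to 32 mm in its top 5 mm, 23 mm tall. Three right-handed threads, 48 mm across, starts 120 degrees apart, falling 22.5 mm per turn clockwise. The angle of the starts is not given, varies and must be felt.
- thread (a point): Point on the pot's axis 7 mm below the rim, level with the thread starts (axes as mouth). Cap set on at a random angle: lugs lie on the threads, cap_seat 5.5 to 11 mm above mouth. Clockwise, posts on the threads soon block it. Counter-clockwise it climbs 3.6 mm per rad and within 100 degrees drops about 7 mm, into the thread. By chance it drops in at once when set on.
- pot: The tilted pot, fixed. Origin: centre of its bottom, 113 mm below mouth; axes as mouth. Lugs set by chance on the 4 mm wide posts (cap_seat 11 to 12 mm) first drop 5 mm onto the threads: go on turning back. Once in (cap_seat 3 to 5 mm) 13 degrees of play, then posts block counter-clockwise; 75 to 95 degrees clockwise bring it home: cap_seat at the rim, tight. Axial play 1.5 mm.
- tape: Bystander: brown tape roll, 64 mm across, 24 mm tall, lying flat. Origin: underside centre.
- jar: Bystander: closed white jar, 58 mm across, 62 mm tall, round cap without a wing. Origin: underside centre.
- cup1: Bystander: black open paint cup, 68 mm across, 62 mm tall. Origin: underside centre.
- cup2: Bystander: another such cup. Origin: underside centre.
- brush: Bystander: lying brush, 170 mm long along x, 10 mm thick. Origin: underside, 100 mm from the handle's end.
- work_frame: Bystander: flat aluminium frame, 240 x 114 x 20 mm. Origin: underside centre.
- ruler: Bystander: steel rule lying flat, 200 mm along x, 24 mm wide, 5 mm thick. Origin: underside centre.
Things that resemble listed ones, but are neither listed nor needed, are in the scene too. What is shaped like the cap but blue, green or orange is not meant.

How it is judged (in metres and radians):
On the way:
1. the cap is set square on the mouth, not yet screwed down (z of cap_seat in the frame of mouth between 0.002 and 0.014 m and angle between the z axis of cap and the z axis of mouth, either way round below 0.15 rad and distance between cap_seat and mouth below 0.015 m), for 0.1 s.
At the end, for the whole second after the job is handed in: The cap is screwed home on the pot: the inside of its top within 1.6 mm of the rim along the pot's axis (4 mm in all), square with the pot to 0.06 rad, at rest and released (z of cap_seat in the frame of mouth below 0.0016 m and distance between cap_seat and mouth below 0.004 m and angle between the z axis of cap and the z axis of mouth, either way round below 0.06 rad and linear speed of cap below 0.01 m/s); the robot touches nothing.
It fails at once if another thing on the table (tape, jar, cups, brush, frame or ruler) is moved by more than 30 mm (distance of any of tape, jar, cup1, cup2, brush, work_frame, ruler from where it was at the start of the episode above 0.03 m).
It fails at once if the cap, not yet home, is forced against the neck with over 150 N (contact force between cap and stand above 150 N and z of cap_seat in the frame of mouth above 0.003 m and distance between cap_seat and mouth below 0.02 m).
It also fails if it takes over 64 s, if anything falls off the work surface, if the arm or the gripper's body presses on something with over 40 N, if the wrist force passes 120 N, or if a joint passes its speed limit or range.

## Robot

A 6-joint arm with a two-finger parallel gripper is mounted at the origin on the work surface. World frame = base frame: x ahead of the robot, y to its left, z up, the work surface at z = 0. Lengths are in mm, angles in rad, forces in N, time in s.
With the tool pointing down it reaches from about 350 to 875 mm from the base axis. Payload 4.2 kg.
Tool frame: the origin (TCP) lies midway between the tips of the shut fingers; the grasp point (between the pads) lies 19 mm behind it; z points along the fingers, y is the direction in which the jaws open and shut (so a half turn about z gives the same grasp; the last joint's range is limited). The gripper opens to 85 mm and grips with 20 to 120 N. Pads are 22 mm wide; open, the fingers measure 114 mm over their backs; the gripper's body (76 mm by 85 mm) begins 54 mm behind the grasp point. The pads swing forward as they close: fully open they stand 13 mm farther back than shut.
Start: joints at [-0.953, 0.385, 0.008, 0, -1.194, -0.259], TCP at [219.483, -585.172, 231.312] pointing down, gripper open.
Joint ranges: [-3.14, 3.14], [-1.21, 2.06], [-1.07, 1.41], [-3.16, 2.05], [-2.99, -0.16], [-3.1, 3.1]. Speed limits (rad/s): [2.79, 2.79, 3.14, 3.14, 3.14, 3.14].

## Interface

Orientations are given as a unit quaternion [x, y, z, w].
In Python, from bench import arm gives the robot as it stands. The module is installed in compiled form; this text tells all that it offers.
- The arm moves only by the tool drive_tool, never from a script. Its argument "moves" is a list that holds one entry, the list of rows, each a list of 7 numbers: the opening, from 0 (shut) to 1 (fully open), then the shift along the tool's x, y, z in m, then the turn, a rotation vector about the tool's x, y, z in rad. In form: [[[hand, dx, dy, dz, wx, wy, wz], ...]]. A call has 1 to 20 rows; each row shifts and turns the pose as measured when the row begins, along the tool's axes as they then stand; what a row does not reach is not made up. A row lasts 1/10 s, in which the tool goes at most 50 mm and 8.59 degrees, less where a joint would pass 70% of its speed; a pose out of reach is approached as far as the arm can. A call with a gripper value outside its range is refused whole. The fingers move at their own pace and stop on an object; the grip force is fixed at half the most. Time passes only in rows, so rows that do not move let the fingers close. It gives the time, the measured TCP pose, the force and the opening at its end, in the units of the state.
- arm.read_state(): the state, without advancing time (a new reading comes with each control period).
- arm.get_image(name): name is "side" or "top" or "wrist"; returns (picture, depth): 480x640x3 uint8, red, green, blue; 480x640 float32, mm along the optical axis (not along the pixel's ray), 0 where there is no reading.
- arm.camera_params(name): a dict with "fov_y" (degrees; the focal length in pixels is half the picture's height over the tangent of half this angle, whatever the lens; pixels are square), "cx", "cy" (the principal point, pixels), "world_from_camera" (4x4, takes a point from camera to world coordinates); the wrist camera has in their place "T_tool_cam" (4x4, takes a point from camera to tool coordinates, whose origin is the TCP and whose axes are the flange's). Camera axes: x right, y down, z forward; pixel columns grow to the right and rows downward; lengths in mm; the calibration is good to about 2 mm. The wrist camera is an equidistant fisheye: a pixel r from the principal point sees the ray r / f radians off the axis. A picture is of the moment at which its call begins: read the wrist's pose just before it. camera_params takes no time and is no camera call.
- arm.job_done(): hands the job in, once; it reports no verdict.
The state is a dict: "clock": time; "joints": joint angles; "joint_vel": joint speeds; "joint_efforts": joint torques, N m; "position": TCP position; "ee_rot": TCP orientation; "contact_force": force on the tool from outside, world axes, zero at the start; "wrist_torque": the same for the moment, N m; "gripper_width": finger opening in mm.
Only numpy, scipy, OpenCV 4.12 (cv2) and the standard library are available. Lean on these libraries where they do the work, as an engineer would, in place of code of your own. Each camera call takes 0.05 s, during which the arm holds its last target.

## Working session

There is one attempt and no reset: what is moved stays moved. The work goes in short steps, Python scripts to look and compute and a tool call to move; the robot and the scene stay as the last step left them, time stands still between calls to the robot, and variables do not carry over. Pictures are saved under pics/ and viewed, and the job is handed in when it is done.

Besides the shell and the picture viewer there is one more tool, called as name([rows], argument=value, ...), one row to a line, values as JSON. drive_tool: Moves the arm, as the interface text tells. Its arguments: {"type":"object","properties":{"moves":{"type":"array","items":{"type":"array","items":{"type":"array","items":{"type":"number"}}}}},"required":["moves"]}

```bash
mkdir -p pics
cat > h.py <<'E'
import numpy as np, cv2, json
from scipy.spatial.transform import Rotation as R
from bench import arm
def save(name,tag):
    im,d=arm.get_image(name); cv2.imwrite(f'pics/{tag}.png',im[:,:,::-1]); np.save(f'pics/{tag}.npy',d); return im,d
E
python3 - <<'E'
from h import *
print(arm.read_state())
for n in ['side','top']:
    print(n,arm.camera_params(n)); save(n,n+'0')
print(arm.camera_params('wrist'))
E
```

```text
{'clock': 0.0, 'joints': array([-9.53350833e-01,  3.85561927e-01,  6.64781579e-03, -5.25228429e-04,
       -1.19401405e+00, -2.58609431e-01]), 'joint_vel': array([ 0.00162639,  0.00107009,  0.00017338,  0.00105803, -0.0008469 ,
        0.00044969]), 'joint_efforts': array([ 3.38466734e-04, -3.92292130e+01,  1.88398433e+01,  4.18592915e+00,
       -4.55364003e-03, -1.63110858e-06]), 'position': array([ 219.31682383, -584.63477499,  230.22306345]), 'ee_rot': array([-1.78361541e-01,  9.83964413e-01,  1.06881738e-03, -2.31068757e-04]), 'contact_force': array([-0.13920801, -0.80391637,  0.97421233]), 'wrist_torque': array([-0.0268244 , -0.02965038, -0.03370259]), 'gripper_width': 85.34537228188773}
side {'fov_y': 57.68985483030935, 'cx': 321.3729681888503, 'cy': 243.79839982012544, 'world_from_camera': array([[ 9.92797956e-01, -8.10919036e-02,  8.81834520e-02,
         4.50995794e+02],
       [-1.18306308e-01, -5.47729392e-01,  8.28248834e-01,
        -7.48662834e+02],
       [-1.88636061e-02, -8.32716408e-01, -5.53378305e-01,
         6.04031797e+02],
       [ 0.00000000e+00,  0.00000000
[... 235 characters left out ...]
e+02],
       [-9.99976264e-01,  3.99196720e-03,  5.61559761e-03,
         6.24061849e+00],
       [-6.12683042e-03, -1.42389076e-01, -9.89791803e-01,
         1.17026406e+03],
       [ 0.00000000e+00,  0.00000000e+00,  0.00000000e+00,
         1.00000000e+00]])}
{'fov_y': 65.70646984690485, 'cx': 320.83914011456636, 'cy': 238.60373902707443, 'T_tool_cam': array([[-1.17401828e-03, -9.59252906e-01, -2.82546427e-01,
         7.19029129e+01],
       [ 9.99999192e-01, -9.88316593e-04, -7.99768626e-04,
        -1.35489523e+00],
       [ 4.87935057e-04, -2.82547137e-01,  9.59253291e-01,
        -1.43244496e+02],
       [ 0.00000000e+00,  0.00000000e+00,  0.00000000e+00,
         1.00000000e+00]])}
```

View pics/side0.png

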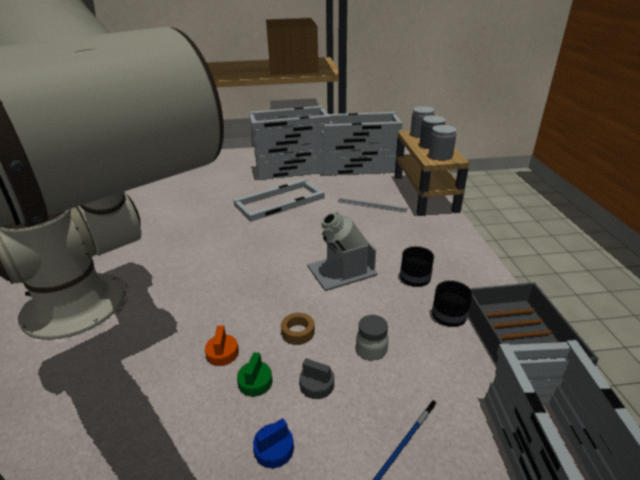

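View pics/top0.png

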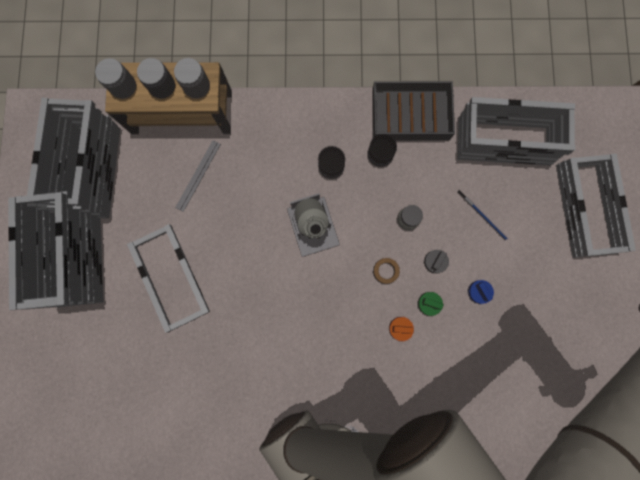

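Could be taken for the cap (side image): orange (221,346), green (254,374), blue (273,443), and the jar with a wingless cap (372,337). The cap itself is the grey winged one at (317,378), which is (437,261) in the top view. I'll check it in a crop and measure it.

```bash
cat >> h.py <<'E'
def cloud(name,d,box):
    p=arm.camera_params(name); f=240/np.tan(np.radians(p['fov_y']/2))
    u0,v0,u1,v1=box; v,u=np.mgrid[v0:v1,u0:u1]; z=d[v0:v1,u0:u1]
    P=np.stack([(u-p['cx'])/f*z,(v-p['cy'])/f*z,z],-1)
    W=p['world_from_camera']; Q=P@W[:3,:3].T+W[:3,3]; Q[z==0]=np.nan
    return Q
E
python3 - <<'E'
from h import *
a=cv2.imread('pics/side0.png');b=cv2.imread('pics/top0.png')
c1=cv2.resize(a[350:405,285:350],(400,340),interpolation=cv2.INTER_CUBIC)
c2=cv2.resize(b[180:280,280:460],(800,444),interpolation=cv2.INTER_CUBIC)
c3=cv2.resize(a[200:290,300:390],(380,340),interpolation=cv2.INTER_CUBIC)
cv2.imwrite('pics/c1.png',np.hstack([c1,c3]));cv2.imwrite('pics/c2.png',c2)
for n,box in [('side',(295,355,340,400)),('top',(420,245,456,278))]:
    Q=cloud(n,np.load(f'pics/{n}0.npy'),box).reshape(-1,3); Q=Q[~np.isnan(Q[:,0])]
    t=Q[np.abs(Q[:,2]-49.5)<5]; s=Q[np.abs(Q[:,2]-21)<4]
    print(n,np.median(Q[:,2]),np.percentile(Q[:,2],[1,99]),len(t),len(s))
    c=t.mean(0); w,v=np.linalg.eigh(np.cov((t-c)[:,:2].T)); ax=v[:,1]; pr=(t-c)[:,:2]@ax
    print(' wing c',c,'ang',np.degrees(np.arctan2(ax[1],ax[0])),'len',np.ptp(pr), 'mid',c[:2]+ax*(pr.max()+pr.min())/2)
    (x,y),r=cv2.minEnclosingCircle(s[:,:2].astype(np.float32)); print(' top',s.mean(0),x,y,r)
for n,box in [('side',(305,205,380,290)),('top',(285,190,345,260))]:
    Q=cloud(n,np.load(f'pics/{n}0.npy'),box).reshape(-1,3); Q=Q[Q[:,2]>130]
    print(n,len(Q),np.nanmax(Q[:,2]),Q.mean(0))
E
```

```text
side 11.155604961738277 [-0.19390967 52.20694135] 254 441
 wing c [ 488.93170884 -271.97792652   49.97411477] ang 149.2611291524602 len 46.23326521261386 mid [ 488.0185521  -271.43489548]
 top [ 485.0553326  -283.21157301   22.01650456] 488.8829650878906 -270.95440673828125 29.582454681396484
top 2.06194270053561 [-4.63103682 51.9030513 ] 113 272
 wing c [ 484.95842129 -268.99461787   49.02322203] ang 148.7662919049372 len 46.081330934108486 mid [ 485.38460016 -269.25306378]
 top [ 484.42561978 -267.10434867   20.93204614] 485.05352783203125 -269.6157531738281 29.08692169189453
side 442 156.51279826476764 [565.67015845  20.94079714 141.86313389]
top 541 156.96541663865162 [563.31531562  32.33361805 141.4117913 ]
```

View pics/c1.png

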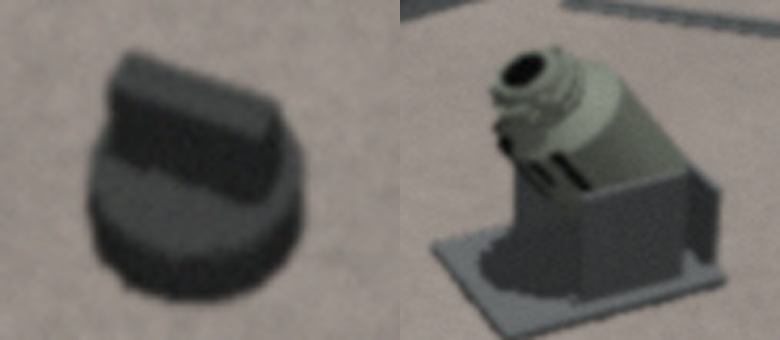

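View pics/c2.png

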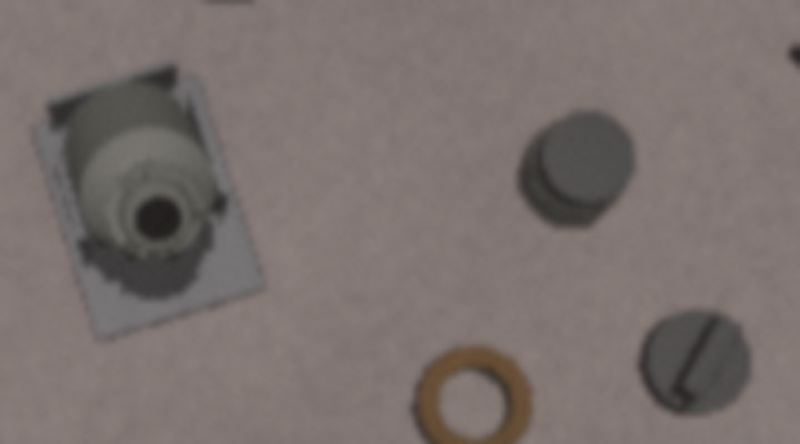

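The crop shows a grey cap with a wing, so the choice is confirmed. Next I estimate the pot's axis and move towards it.

```bash
cat > pot.py <<'E'
from h import *
from scipy.optimize import least_squares
def ax(psi): s=np.radians(32); return np.array([np.sin(s)*np.cos(psi),np.sin(s)*np.sin(psi),np.cos(s)])
# profile (radius,s): rim annulus ends, taper, neck
def sd(P,m,psi):
    a=ax(psi); r=P-m; s=r@a; rho=np.linalg.norm(r-np.outer(s,a),axis=1); return s,rho
E
python3 - <<'E'
from pot import *
for n,box in [('side',(305,205,380,290)),('top',(285,190,345,260))]:
    Q=cloud(n,np.load(f'pics/{n}0.npy'),box).reshape(-1,3); Q=Q[~np.isnan(Q[:,0])]
    b=Q[(Q[:,2]>3)&(Q[:,2]<14)]
    if len(b)>20:
        print(n,'base',cv2.minAreaRect(b[:,:2].astype(np.float32)))
    P=Q[Q[:,2]>75]
    best=None
    for psi0 in [2.8,3.14,3.5]:
        for r0 in [20,40]:
            def f(p):
                s,rho=sd(P,p[:3],p[3])
                d=np.minimum(np.abs(rho-36)+1e3*(s>-25), 4+0*rho) # body
                e=np.where((s>-6),np.minimum(np.hypot(np.abs(s),np.maximum(0,rho-16)),6),6)
                t=np.where((s<=-6)&(s>-23),np.minimum(np.abs(rho-21)*.5,4),4)
                return np.minimum(np.minimum(d,e),t)
            from scipy.optimize import minimize
            x0=[548,20,146,psi0]
            r=minimize(lambda p:np.mean(f(p)),x0,method='Nelder-Mead',options=dict(maxiter=4000,initial_simplex=[x0]+[list(np.array(x0)+q) for q in np.diag([r0,r0,10,.2])]))
            if best is None or r.fun<best.fun: best=r
    print(n,best.fun,best.x)
E
```

```text
side base ((598.547119140625, 152.59226989746094), (383.5147399902344, 211.0830078125), 80.92196655273438)
side 1.820786789108335 [551.16747002  26.67561428 147.62763008   3.48412753]
top base ((581.2487182617188, 31.007495880126953), (150.04153442382812, 176.532470703125), 89.83406829833984)
top 1.9539175586491928 [546.01423955  27.06963825 146.11694432   3.43498246]
```

```bash
cat >> h.py <<'E'
from scipy.linalg import logm,expm
def T_of(pos,q): 
    T=np.eye(4); T[:3,:3]=R.from_quat(q).as_matrix(); T[:3,3]=pos; return T
def cur():
    s=arm.read_state(); return T_of(s['position'],s['ee_rot'])
def down(yaw): # tool down, tool x at yaw
    c,s=np.cos(yaw),np.sin(yaw); return np.array([[c,s,0],[s,-c,0],[0,0,-1.]])
def mk(Rm,p): T=np.eye(4);T[:3,:3]=Rm;T[:3,3]=p;return T
def plan(T0,T1,N=None):
    D=np.linalg.inv(T0)@T1; ang=np.degrees(np.linalg.norm(R.from_matrix(D[:3,:3]).as_rotvec()))
    L=np.real(logm(D)); 
    if N is None: N=int(np.ceil(max(ang/8,np.linalg.norm(L[:3,3])/40,1)))
    E=expm(L/N); print('N',N,'row',np.round(E[:3,3]/1000,5).tolist(),np.round(R.from_matrix(E[:3,:3]).as_rotvec(),4).tolist(),'ang',ang)
    T=T0.copy()
    for i in range(N):T=T@E
    return N
E
python3 - <<'E'
from h import *
plan(cur(),mk(down(np.radians(149)),[487,-270,170]))
E
```

```text
N 11 row [-0.02365, 0.03081, 0.00551] [0.0002, -0.0001, 0.0818] ang 51.546272528596035
```

drive_tool([
  [[1, -0.0236, 0.0308, 0.0055, 0, 0, 0.082], [1, -0.0236, 0.0308, 0.0055, 0, 0, 0.082], [1, -0.0236, 0.0308, 0.0055, 0, 0, 0.082], [1, -0.0236, 0.0308, 0.0055, 0, 0, 0.082], [1, -0.0236, 0.0308, 0.0055, 0, 0, 0.082], [1, -0.0236, 0.0308, 0.0055, 0, 0, 0.082], [1, -0.0236, 0.0308, 0.0055, 0, 0, 0.082], [1, -0.0236, 0.0308, 0.0055, 0, 0, 0.082], [1, -0.0236, 0.0308, 0.0055, 0, 0, 0.082], [1, -0.0236, 0.0308, 0.0055, 0, 0, 0.082], [1, -0.0236, 0.0308, 0.0055, 0, 0, 0.082]],
])

```text
clock: 1.2
position: [494.3, -264.9, 163.7]
ee_rot: [0.29, 0.957, 0.002, -0.004]
contact_force: [0.4, -0.5, 0.0]
gripper_width: 85.3
```

```bash
cat >> h.py <<'E'
def wcloud(d,T,box=(0,0,640,480)):
    p=arm.camera_params('wrist'); f=240/np.tan(np.radians(p['fov_y']/2))
    u0,v0,u1,v1=box; v,u=np.mgrid[v0:v1,u0:u1]; z=d[v0:v1,u0:u1].astype(float)
    du,dv=u-p['cx'],v-p['cy']; r=np.hypot(du,dv)+1e-9; th=r/f
    k=np.tan(th)/r*z
    P=np.stack([du*k,dv*k,z],-1); M=T@p['T_tool_cam']
    Q=P@M[:3,:3].T+M[:3,3]; Q[z==0]=np.nan; return Q
E
python3 - <<'E'
from h import *
s=arm.read_state(); print(s['joints'],np.linalg.norm(s['joint_vel'])); T=cur(); print(T)
im,d=save('wrist','w1')
np.save('pics/w1T.npy',T)
E
```

```text
[-0.2061634   0.33931711 -0.24038464 -0.00659088 -0.99886543 -1.9502805 ] 1.5311611816679966
[[-8.31335283e-01  5.55733650e-01 -6.46195794e-03  4.94257629e+02]
 [ 5.55693908e-01  8.31357381e-01  7.01326915e-03 -2.64934613e+02]
 [ 9.26970609e-03  2.23950743e-03 -9.99954528e-01  1.63671762e+02]
 [ 0.00000000e+00  0.00000000e+00  0.00000000e+00  1.00000000e+00]]
```

View pics/w1.png

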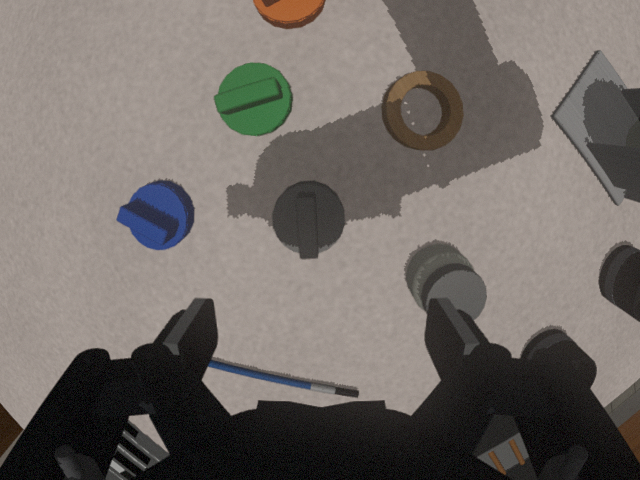

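drive_tool([
  [[1, 0, 0, 0, 0, 0, 0], [1, 0, 0, 0, 0, 0, 0]],
])

```text
clock: 1.45
position: [500.1, -262.1, 160.7]
ee_rot: [0.288, 0.958, 0.002, -0.004]
contact_force: [-0.5, 0.1, -0.0]
gripper_width: 85.6
```

Run:
```python
from h import *
s=arm.read_state(); print(s['joints'],np.linalg.norm(s['joint_vel'])); T=cur(); print(T[:3,3],np.degrees(np.arctan2(T[1,0],T[0,0])))
im,d=save('wrist','w2'); np.save('pics/w2T.npy',T)
Q=wcloud(d,T).reshape(-1,3); Q=Q[~np.isnan(Q[:,0])]
Q=Q[(np.hypot(Q[:,0]-487,Q[:,1]+270)<45)]
print('table',np.median(Q[np.abs(Q[:,2])<8][:,2]))
t=Q[np.abs(Q[:,2]-49.5)<5]; t=t[np.hypot(t[:,0]-487,t[:,1]+270)<32]; k=Q[np.abs(Q[:,2]-21)<4]
print(len(t),t[:,2].mean(),cv2.minAreaRect(t[:,:2].astype(np.float32)))
print(len(k),k.mean(0),cv2.minEnclosingCircle(np.r_[k][:,:2].astype(np.float32)))
c=np.array(cv2.minAreaRect(t[:,:2].astype(np.float32))[0])
w,v=np.linalg.eigh(np.cov((t[:,:2]-c).T)); print('wing yaw',np.degrees(np.arctan2(v[1,1],v[0,1]))%180)
yaw=np.arctan2(v[1,1],v[0,1])%np.pi
plan(T,mk(down(yaw),[c[0],c[1],75]),5)
```

```text
[-0.19886506  0.3486635  -0.23436308 -0.00663389 -0.99626965 -1.95295112] 0.01196793744403657
[ 500.07784497 -262.09806143  160.71716493] 146.5026612196901
table 0.6880265129071859
1218 49.85357532566969 ((485.4247131347656, -272.2144470214844), (13.659975051879883, 47.05721664428711), 59.042423248291016)
2923 [ 483.61818674 -270.00454351   21.59946605] ((485.26318359375, -272.1528625488281), 29.749753952026367)
wing yaw 148.63472667689834
N 5 row [0.00127, -0.00331, 0.01715] [0.0004, -0.002, -0.0074] ang 2.2105374121649946
```

Run:
```python
from h import *
Q=cloud('top',np.load('pics/top0.npy'),(395,200,430,235)).reshape(-1,3); k=Q[Q[:,2]>56]
print(cv2.minEnclosingCircle(k[:,:2].astype(np.float32)))
```

```text
((592.4466552734375, -203.80918884277344), 25.88082504272461)
```

drive_tool([
  [[0.6, 0.0013, -0.0033, 0.017, 0.0004, -0.002, -0.0074], [0.6, 0.0013, -0.0033, 0.017, 0.0004, -0.002, -0.0074], [0.6, 0.0013, -0.0033, 0.017, 0.0004, -0.002, -0.0074], [0.6, 0.0013, -0.0033, 0.017, 0.0004, -0.002, -0.0074], [0.6, 0.0013, -0.0033, 0.017, 0.0004, -0.002, -0.0074], [0.6, 0, 0, 0, 0, 0, 0]],
])

```text
clock: 2.1
position: [478.5, -277.1, 76.2]
ee_rot: [0.273, 0.962, 0.0, 0.002]
contact_force: [-0.2, 0.1, 0.2]
gripper_width: 51.4
```

Run:
```python
from h import *
T=cur(); print(T[:3,3]); plan(T,mk(down(np.radians(148.8)),[485.8,-271.8,26]),4)
```

```text
[ 478.50369955 -277.08009852   76.15203249]
N 4 row [-0.00084, 0.00207, 0.01254] [0.0003, 0.0008, -0.0022] ang 0.543198914723809
```

drive_tool([
  [[0.6, -0.0017, 0.0041, 0.01, 0, 0.001, -0.004], [0.6, -0.0017, 0.0041, 0.01, 0, 0.001, -0.004], [0.6, 0, 0, 0, 0, 0, 0]],
])

```text
clock: 2.4
position: [486.4, -273.1, 57.2]
ee_rot: [0.27, 0.963, 0.0, 0.003]
contact_force: [-0.9, 0.0, 0.5]
gripper_width: 51.2
```

Run:
```python
from h import *
T=cur(); print(T); plan(T,mk(down(np.radians(148.8)),[485.8,-271.8,26]),3)
```

```text
[[-8.54217289e-01  5.19889911e-01  5.22538052e-03  4.86445548e+02]
 [ 5.19893080e-01  8.54230930e-01 -8.39116112e-04 -2.73077851e+02]
 [-4.89992966e-03  1.99985168e-03 -9.99985996e-01  5.71662964e+01]
 [ 0.00000000e+00  0.00000000e+00  0.00000000e+00  1.00000000e+00]]
N 3 row [0.00044, 0.00024, 0.01039] [0.0007, 0.0016, -0.0007] ang 0.32806627410023254
```

drive_tool([
  [[0.6, 0.0006, 0.0003, 0.01, 0.001, 0.0016, 0], [0.6, 0.0006, 0.0003, 0.01, 0.001, 0.0016, 0], [0.6, 0.0003, 0, 0.01, 0, 0.0016, 0], [0.6, 0, 0, 0, 0, 0, 0]],
])

```text
clock: 2.8
position: [486.6, -271.4, 25.3]
ee_rot: [0.269, 0.963, -0.0, 0.001]
contact_force: [-0.6, 0.2, -0.7]
gripper_width: 51.2
```

Run:
```python
from h import *
T=cur(); print(T); plan(T,mk(down(np.radians(148.8)),[485.8,-271.8,26]),1)
```

```text
[[-8.54802042e-01  5.18952893e-01  1.16726826e-03  4.86602931e+02]
 [ 5.18952769e-01  8.54802806e-01 -4.30579051e-04 -2.71415382e+02]
 [-1.22123443e-03  2.37697243e-04 -9.99999226e-01  2.52746742e+01]
 [ 0.00000000e+00  0.00000000e+00  0.00000000e+00  1.00000000e+00]]
N 1 row [0.00049, -0.00075, -0.00073] [0.0002, 0.0012, -0.0011] ang 0.09450713098642763
```

Aligned with the wing. Closing.

drive_tool([
  [[0, 0.0003, 0, -0.0005, 0, 0.001, 0], [0, 0, 0, 0, 0, 0, 0], [0, 0, 0, 0, 0, 0, 0], [0, 0, 0, 0, 0, 0, 0], [0, 0, 0, 0, 0, 0, 0]],
])

```text
clock: 3.3
position: [486.9, -271.5, 26.4]
ee_rot: [0.269, 0.963, -0.0, 0.001]
contact_force: [-0.1, 0.2, 1.0]
gripper_width: 12.7
```

Run:
```python
from h import *
s=arm.read_state();print(s['contact_force'],s['wrist_torque'],s['gripper_width'],s['position'])
im,d=save('wrist','w3')
```

```text
[-0.07797529  0.1779777   1.01490349] [-0.03944977 -0.00838609 -0.04143872] 12.719962876297355 [ 486.88491914 -271.47115821   26.36592834]
```

View pics/w3.png

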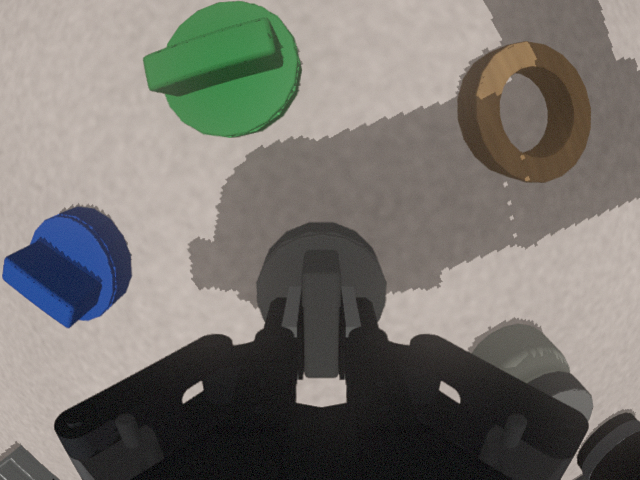

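Wing held at (322,310), width 12.7 mm, and nothing else touched. Lifting.

drive_tool([
  [[0, 0, 0, -0.02, 0, 0, 0], [0, 0, 0, -0.035, 0, 0, 0], [0, 0, 0, -0.04, 0, 0, 0], [0, 0, 0, -0.04, 0, 0, 0], [0, 0, 0, -0.035, 0, 0, 0], [0, 0, 0, 0, 0, 0, 0]],
])

```text
clock: 3.95
position: [485.5, -271.5, 201.6]
ee_rot: [0.27, 0.963, -0.0, -0.002]
contact_force: [0.4, -0.5, -0.4]
gripper_width: 12.9
```

```bash
cat >> pot.py <<'E'
def toolR(psi,phi):
    a=ax(psi); e=np.array([np.cos(psi)*np.cos(np.radians(32)),np.sin(psi)*np.cos(np.radians(32)),-np.sin(np.radians(32))])
    x=R.from_rotvec(a*phi).apply(e); z=-a; return np.stack([x,np.cross(z,x),z],1)
E
python3 - <<'E'
from pot import *
d=np.load('pics/w3.npy'); Q=wcloud(d,np.eye(4)).reshape(-1,3); Q=Q[~np.isnan(Q[:,0])]
k=Q[(np.hypot(Q[:,0],Q[:,1])<36)&(np.abs(Q[:,2]-5.4)<3)&(Q[:,0]>5)]
print(len(k),k[:,2].mean()); 
rr=np.hypot(k[:,0],k[:,1]); 
# outer arc: per angular bin max radius
th=np.arctan2(k[:,1],k[:,0]); pts=[]
for b in np.arange(-1.2,1.2,.05):
    m=(th>b)&(th<b+.05)
    if m.sum()>5: pts.append(k[m][np.argmax(rr[m]),:2])
pts=np.array(pts)
f=least_squares(lambda p:np.hypot(pts[:,0]-p[0],pts[:,1]-p[1])-29,[0,0],loss='soft_l1'); print('cap centre in tool',f.x,np.abs(f.fun).mean())
t=Q[(np.hypot(Q[:,0],Q[:,1])<36)&(np.abs(Q[:,2]+23)<3)&(np.abs(Q[:,1])<9)]; print('wing x',np.percentile(t[:,0],[1,99]),np.percentile(t[:,1],[1,99]))
T=cur();print(T[:3,3], arm.read_state()['joints'])
psi=3.46;m=np.array([548,27,146.5])
Rt=toolR(psi,np.radians(45)); p=m+ax(psi)*125-Rt[:,0]*40
print('target',p); plan(T,mk(Rt,p))
E
```

```text
4299 4.282136639042991
cap centre in tool [ 0.87291453 -0.98062694] 0.2325101608028016
wing x [-21.0559063   23.44581467] [-7.6909158   6.67114002]
[ 485.48897071 -271.46740885  201.61126751] [-2.18286240e-01  2.93542801e-01 -2.06059802e-01  3.42040231e-04
 -1.07443712e+00 -1.89868141e+00]
target [499.01586255  40.63493041 267.49439223]
N 13 row [-0.00813, 0.02575, -0.00662] [-0.0018, -0.0483, -0.1233] ang 98.62710930019037
```

drive_tool([
  [[0, -0.0081, 0.0258, -0.0066, -0.0018, -0.0483, -0.1233], [0, -0.0081, 0.0258, -0.0066, -0.0018, -0.0483, -0.1233], [0, -0.0081, 0.0258, -0.0066, -0.0018, -0.0483, -0.1233], [0, -0.0081, 0.0258, -0.0066, -0.0018, -0.0483, -0.1233], [0, -0.0081, 0.0258, -0.0066, -0.0018, -0.0483, -0.1233], [0, -0.0081, 0.0258, -0.0066, -0.0018, -0.0483, -0.1233], [0, -0.0081, 0.0258, -0.0066, -0.0018, -0.0483, -0.1233], [0, -0.0081, 0.0258, -0.0066, -0.0018, -0.0483, -0.1233], [0, -0.0081, 0.0258, -0.0066, -0.0018, -0.0483, -0.1233], [0, -0.0081, 0.0258, -0.0066, -0.0018, -0.0483, -0.1233]],
])

```text
clock: 4.95
position: [540.1, -19.5, 256.8]
ee_rot: [-0.359, 0.906, -0.051, 0.22]
contact_force: [-0.9, 1.0, 0.4]
gripper_width: 12.5
```

Run:
```python
from pot import *
T=cur();print(T[:3,3], arm.read_state()['joints'])
psi=3.46;m=np.array([548,27,146.5])
Rt=toolR(psi,np.radians(45)); p=m+ax(psi)*125-Rt[:,0]*40
plan(T,mk(Rt,p))
```

```text
[540.09255567 -19.47276235 256.82117021] [ 0.30062255  0.01671384 -0.52635185  0.12239969 -0.58016989 -1.20433689]
N 3 row [-0.00871, 0.02176, -0.00759] [0.0007, -0.0441, -0.1093] ang 20.261556803825414
```

drive_tool([
  [[0, -0.0087, 0.0218, -0.0076, 0.0007, -0.0441, -0.1093], [0, -0.0087, 0.0218, -0.0076, 0.0007, -0.0441, -0.1093], [0, -0.0087, 0.0218, -0.0076, 0.0007, -0.0441, -0.1093], [0, 0, 0, 0, 0, 0, 0], [0, 0, 0, 0, 0, 0, 0]],
])

```text
clock: 5.45
position: [491.9, 43.5, 263.4]
ee_rot: [-0.512, 0.814, -0.062, 0.267]
contact_force: [0.5, -0.0, -0.2]
gripper_width: 12.8
```

Run:
```python
from pot import *
T=cur();s=arm.read_state();print(T[:3,3], s['joints'],np.linalg.norm(s['joint_vel']))
psi=3.46;m=np.array([548,27,146.5])
Rt=toolR(psi,np.radians(45)); p=m+ax(psi)*125-Rt[:,0]*40
plan(T,mk(Rt,p))
np.save('pics/w4T.npy',cur()); save('wrist','w4')
```

```text
[491.86121253  43.54254792 263.390043  ] [ 0.45583834 -0.1138588  -0.67776262  0.14746258 -0.45857093 -1.01767976] 0.039165003041678165
N 1 row [-0.00139, -0.00863, -0.00042] [0.0069, 0.0035, 0.017] ang 1.0703112338079368
```

View pics/w4.png

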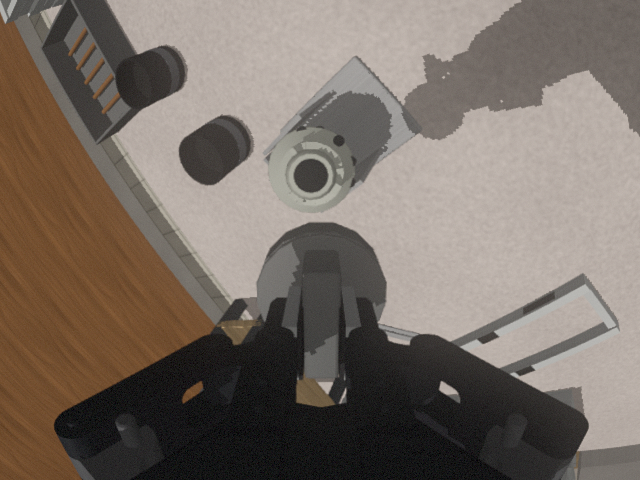

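The mouth is in clear view at (311,175). Fitting its pose.

Run:
```python
from pot import *
from scipy.optimize import minimize
T=np.load('pics/w4T.npy'); d=np.load('pics/w4.npy'); im=cv2.imread('pics/w4.png')
cv2.imwrite('pics/w4c.png',cv2.resize(im[110:225,250:375],(750,690),interpolation=cv2.INTER_CUBIC))
Q=wcloud(d,T,(240,100,400,222)).reshape(-1,3); Q=Q[~np.isnan(Q[:,0])]; Q=Q[(Q[:,2]>60)&(np.hypot(Q[:,0]-560,Q[:,1]-30)<70)]
def cost(p):
    s,rho=sd(Q,p[:3],p[3])
    body=np.where(s<-25,np.abs(rho-36),9)
    rim=np.where((rho<16.5)&(rho>9),np.abs(s),9)
    tap=np.where((s<0.5)&(s>-5),np.abs(rho-(16-s*.6)),9)
    return np.minimum(np.minimum(np.minimum(body,rim),tap),4).mean()
best=None
for x0 in ([548,27,146,3.46],[550,30,148,3.4],[545,24,146,3.5]):
  for k in range(2):
    r=minimize(cost,x0,method='Nelder-Mead',options=dict(initial_simplex=[x0]+[list(np.array(x0)+q) for q in np.diag([6,6,5,.1])],maxiter=3000)); x0=list(r.x)
  print(r.fun,r.x)
  if best is None or r.fun<best.fun: best=r
m=best.x[:3];psi=best.x[3]
s,rho=sd(Q,m,psi)
for lo in range(0,40,2):
    k=(rho>=lo)&(rho<lo+2); 
    if k.sum()>3: print(lo,k.sum(),np.round(np.percentile(s[k],[10,50,90]),1))
# free plane normal from rim
k=(np.abs(s)<1.5)&(rho<16.5); P=Q[k]; c=P.mean(0); n=np.linalg.svd(P-c)[2][2]; n*=np.sign(n[2]); print('rim n',k.sum(),n,np.degrees(np.arccos(n[2])),np.arctan2(n[1],n[0])%6.283, 'c',c)
# body cylinder free fit
k=(s<-30)&(np.abs(rho-36)<3);B=Q[k];print(len(B))
```

```text
2.8254764068317577 [546.8059415   24.56833716 146.48245488   3.36672105]
2.829428295476098 [546.76789763  24.65628634 146.62326108   3.36461258]
2.821506057691834 [546.86378719  25.06712584 146.51579431   3.34403113]
0 23 [-0.1  0.5  1.1]
2 72 [-0.1  0.6  1.3]
4 121 [-0.3  0.7  1.7]
6 166 [-0.3  0.6  1.6]
8 221 [-0.3  0.6  1.5]
10 255 [-0.5  0.5  1.5]
12 318 [-0.6  0.3  1.4]
14 340 [-1.   0.2  1.2]
16 357 [-3.5 -1.8 -0.3]
18 381 [-11.   -5.9  -3.6]
20 453 [-12.1  -8.6  -5.4]
22 508 [-12.6  -8.7  -5.6]
24 310 [-27.2 -24.9  -7.9]
26 364 [-29.  -27.2 -24.6]
28 495 [-31.1 -28.6 -26.1]
30 531 [-33.1 -30.3 -27.6]
32 563 [-35.3 -32.3 -28.9]
34 429 [-71.6 -32.8 -30.5]
36 162 [-83.7 -36.  -30.9]
38 64 [-88.2 -74.6 -67.4]
rim n 1434 [-0.50998384 -0.13755697  0.84911399] 31.884567600904443 3.4048657386651104 c [546.63911022  24.22486992 146.60211944]
803
```

View pics/w4c.png

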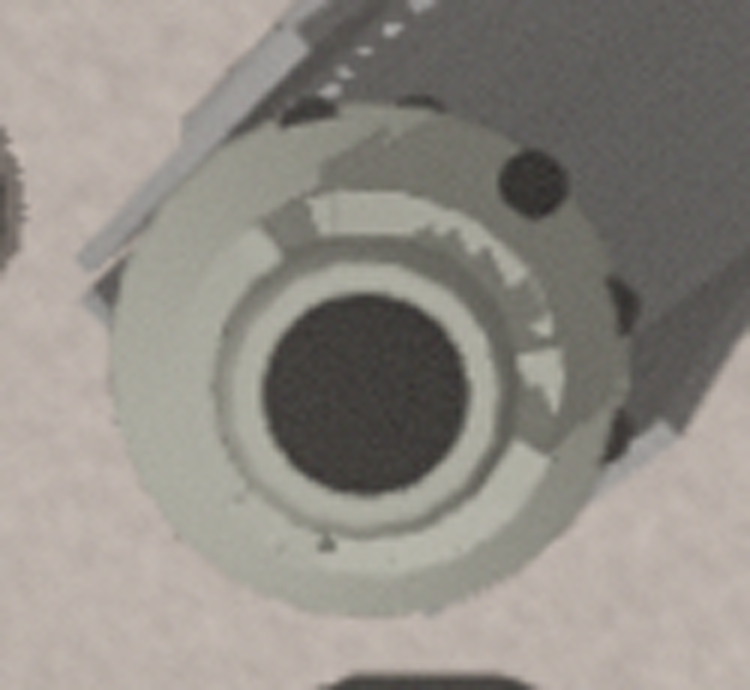

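```bash
cat > fit.py <<'E'
from pot import *
from scipy.optimize import minimize
def fit(Q,name,fixtilt=False):
    def sr(p):
        t=p[4]; a=np.array([np.sin(t)*np.cos(p[3]),np.sin(t)*np.sin(p[3]),np.cos(t)])
        r=Q-p[:3]; s=r@a; return s,np.linalg.norm(r-np.outer(s,a),axis=1)
    def cost(p,full=False):
        s,rho=sr(p); q=s+p[5]  # s from rim
        c=np.stack([np.where(rho<16.5,np.abs(s),9),
            np.where((s<1)&(s>-6),np.abs(rho-(16-s*.6))*.86,9),
            np.where((s<-24),np.abs(rho-36),9),
            np.where((rho>25)&(rho<36.5),np.abs(s-(p[5]-p[6]*(rho-24)))*.78,9)])
        e=np.minimum(c.min(0),3)
        return e.mean()+ (100*(t0(p))**2)
    t0=lambda p:p[4]-np.radians(32)
    x=np.array([547,26,146.5,3.44,np.radians(32),-25,.8])
    for k in range(4):
        r=minimize(cost,x,method='Nelder-Mead',options=dict(initial_simplex=[x]+[x+q for q in np.diag([4,4,3,.08,.02,2,.2])],maxiter=6000,maxfev=6000)); x=r.x
    print(name,round(r.fun,3),np.round(x,3),'tilt',np.degrees(x[4]),'psi deg',np.degrees(x[3])); return x
E
python3 - <<'E'
from fit import *
T=np.load('pics/w4T.npy'); d=np.load('pics/w4.npy')
def sel(Q): Q=Q.reshape(-1,3);Q=Q[~np.isnan(Q[:,0])]; return Q[(Q[:,2]>70)&(np.hypot(Q[:,0]-560,Q[:,1]-30)<70)]
fit(sel(wcloud(d,T,(240,100,400,222))),'wrist')
fit(sel(cloud('side',np.load('pics/side0.npy'),(305,205,385,290))),'side')
fit(sel(cloud('top',np.load('pics/top0.npy'),(285,190,345,260))),'top')
for n,box,Q in [('top',0,cloud('top',np.load('pics/top0.npy'),(280,185,350,265))),('wrist',0,wcloud(d,T,(250,40,440,222)))]:
    Q=Q.reshape(-1,3);Q=Q[~np.isnan(Q[:,0])]; Q=Q[(Q[:,2]>4.5)&(Q[:,2]<11)&(np.hypot(Q[:,0]-575,Q[:,1]-30)<95)]
    # largest dense cluster
    g=np.zeros((220,220),np.uint8); i=((Q[:,:2]-[470,-80])).astype(int); ok=((i>=0)&(i<220)).all(1); g[i[ok,0],i[ok,1]]=255
    g=cv2.morphologyEx(g,cv2.MORPH_CLOSE,np.ones((7,7))); g=cv2.morphologyEx(g,cv2.MORPH_OPEN,np.ones((5,5)))
    c,_=cv2.findContours(g,0,2); c=max(c,key=cv2.contourArea); print(n,cv2.minAreaRect(c))
E
```

```text
wrist 1.156 [546.748  24.704 146.707   3.441   0.556 -23.583   0.977] tilt 31.846740937140808 psi deg 197.1770499006058
side 1.412 [550.357  27.377 148.146   3.451   0.56  -24.194   0.925] tilt 32.08986246097082 psi deg 197.7033616031294
top 1.433 [546.286  26.554 145.697   3.451   0.561 -24.43    0.86 ] tilt 32.15469357298727 psi deg 197.7382156946643
top ((104.44049072265625, 68.35408782958984), (59.27286911010742, 101.03085327148438), 75.66455841064453)
wrist ((107.81130981445312, 89.36833190917969), (100.14752960205078, 101.04890441894531), 72.78392791748047)
```

```bash
cat >> pot.py <<'E'
PSI=3.445; M=np.array([546.7,24.7,146.7]); CX,CY=0.9,-1.0; A=ax(PSI)
def target(h,phi):
    Rt=toolR(PSI,phi); return mk(Rt,M+A*h-Rt[:,0]*CX-Rt[:,1]*CY)
def status():
    s=arm.read_state(); T=cur(); r=T[:3,3]+T[:3,0]*CX+T[:3,1]*CY-M
    h=r@A; lat=r-h*A; Rt=toolR(PSI,0)
    rel=Rt.T@T[:3,:3]; phi=np.degrees(np.arctan2(-rel[1,0],rel[0,0]))
    tilt=np.degrees(np.arccos(-T[:3,2]@A))
    print('t %.2f h %.2f seat~%.2f lat(tool) %s phi %.1f tilt %.2f F(axis) %.1f lat %s Mz %.2f j6 %.1f w %.1f'%(s['clock'],h,h-8.6,np.round(T[:3,:2].T@lat,2),phi,tilt,s['contact_force']@A,np.round(T[:3,:2].T@s['contact_force'],1),s['wrist_torque']@A,np.degrees(s['joints'][5]),s['gripper_width']))
    return T,h,np.radians(phi)
E
python3 - <<'E'
from pot import *
d=np.load('pics/w4.npy'); Q=wcloud(d,np.eye(4)).reshape(-1,3); Q=Q[~np.isnan(Q[:,0])]
k=Q[(np.hypot(Q[:,0],Q[:,1])<36)&(np.abs(Q[:,2]-4.4)<3)&(Q[:,0]>5)]
rr=np.hypot(k[:,0],k[:,1]); th=np.arctan2(k[:,1],k[:,0]); pts=[]
for b in np.arange(-1.2,1.2,.05):
    m=(th>b)&(th<b+.05)
    if m.sum()>5: pts.append(k[m][np.argmax(rr[m]),:2])
pts=np.array(pts)
f=least_squares(lambda p:np.hypot(pts[:,0]-p[0],pts[:,1]-p[1])-29,[0,0],loss='soft_l1'); print(f.x,k[:,2].mean())
# tilt of cap top in tool
kk=k[rr<26]; c=kk.mean(0); n=np.linalg.svd(kk-c)[2][2]; print('cap top normal in tool',n)
T,h,phi=status(); print(toolR(PSI,np.radians(45))[:,1])
plan(T,target(60,np.radians(45)))
E
```

```text
[ 2.58398258 -1.18521265] 4.154449874902177
cap top normal in tool [-2.16348575e-03  1.84104533e-04 -9.99997643e-01]
t 5.50 h 123.53 seat~114.93 lat(tool) [-39.01   6.38] phi 46.7 tilt 0.88 F(axis) -1.1 lat [1.6 1. ] Mz -0.02 j6 -58.3 w 12.7
[-0.78353534  0.4956462  -0.37470951]
N 2 row [0.01967, -0.00365, 0.03162] [0.0064, 0.0042, 0.0145] ang 1.877576572076244
```

```bash
sed -i 's/CX,CY=0.9,-1.0/CX,CY=1.7,-1.1/' pot.py
python3 - <<'E'
from pot import *
T,h,phi=status(); plan(T,target(60,np.radians(45)),4)
E
```

```text
t 5.50 h 123.52 seat~114.92 lat(tool) [-38.21   6.28] phi 46.7 tilt 0.88 F(axis) -1.1 lat [1.6 1. ] Mz -0.02 j6 -58.3 w 12.7
N 4 row [0.00961, -0.00181, 0.01582] [0.0032, 0.0021, 0.0072] ang 1.877576572076244
```

drive_tool([
  [[0, 0.0096, -0.0018, 0.0155, 0.0032, 0.0021, 0.007], [0, 0.0096, -0.0018, 0.0155, 0.0032, 0.0021, 0.007], [0, 0.0096, -0.0018, 0.0155, 0.0032, 0.0021, 0.007], [0, 0.0096, -0.0018, 0.0155, 0.0032, 0.0021, 0.007], [0, 0, 0, 0, 0, 0, 0], [0, 0, 0, 0, 0, 0, 0]],
])

```text
clock: 6.1
position: [520.2, 14.1, 196.5]
ee_rot: [-0.494, 0.825, -0.067, 0.267]
contact_force: [-0.1, 0.6, -0.3]
gripper_width: 12.8
```

Run:
```python
from pot import *
T,h,phi=status(); plan(T,target(40,np.radians(45)),2)
im,d=save('side','s1'); im2,_=save('top','t1')
a=cv2.resize(im[150:300,250:420,::-1],(680,600)); cv2.imwrite('pics/s1c.png',a)
```

```text
t 6.10 h 57.31 seat~48.71 lat(tool) [ 1.65 -4.3 ] phi 44.5 tilt 0.25 F(axis) -0.3 lat [-0.4  0.5] Mz -0.03 j6 -55.0 w 12.8
N 2 row [-0.00085, 0.00217, 0.00865] [-0.0011, -0.0019, -0.004] ang 0.5281804908568208
```

View pics/s1c.png

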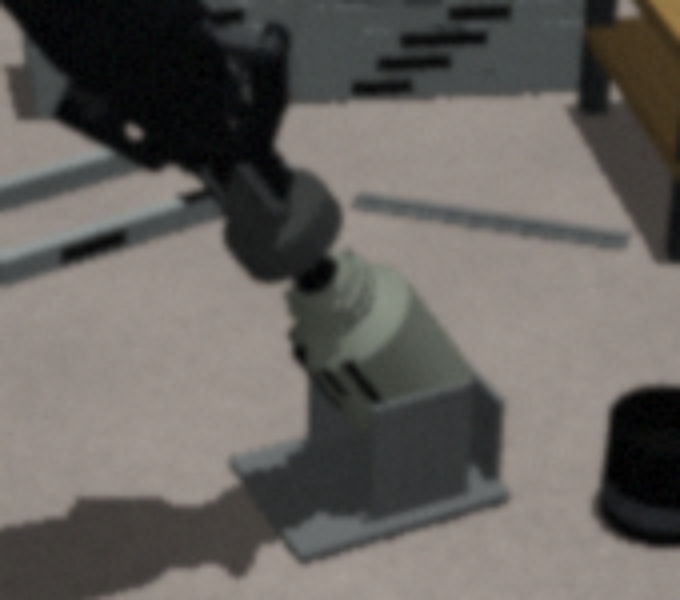

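The cap hangs just above the mouth, pointing at it. I'll correct the 4 mm sideways error and close in.

drive_tool([
  [[0, -0.001, 0.0025, 0.006, -0.001, -0.002, -0.004], [0, -0.0007, 0.0018, 0.006, -0.001, -0.002, -0.004], [0, 0, 0, 0, 0, 0, 0], [0, 0, 0, 0, 0, 0, 0]],
])

```text
clock: 6.6
position: [524.3, 21.4, 187.5]
ee_rot: [-0.499, 0.821, -0.066, 0.271]
contact_force: [-0.0, -0.0, -0.5]
gripper_width: 12.7
```

Run:
```python
from pot import *
T,h,phi=status(); plan(T,target(30,np.radians(45)),2)
```

```text
t 6.60 h 46.41 seat~37.81 lat(tool) [-2.68 -0.46] phi 45.1 tilt 0.36 F(axis) -0.4 lat [0.2 0.2] Mz -0.05 j6 -56.4 w 12.7
N 2 row [0.00137, 0.00025, 0.0082] [-0.0015, 0.0028, 0.0012] ang 0.38699141178745516
```

drive_tool([
  [[0, 0.0012, 0.0003, 0.005, -0.001, 0.002, 0.001], [0, 0.0008, 0.0002, 0.005, -0.001, 0.002, 0.001], [0, 0, 0, 0.003, 0, 0, 0], [0, 0, 0, 0, 0, 0, 0], [0, 0, 0, 0, 0, 0, 0]],
])

```text
clock: 7.1
position: [530.4, 22.4, 174.7]
ee_rot: [-0.498, 0.822, -0.066, 0.269]
contact_force: [-0.5, 0.8, -1.1]
gripper_width: 13.4
```

Run:
```python
from pot import *
T,h,phi=status(); plan(T,target(24,np.radians(45)),2)
im,d=save('wrist','w5')
```

```text
t 7.10 h 32.32 seat~23.72 lat(tool) [-0.88  0.05] phi 45.0 tilt 0.10 F(axis) -0.8 lat [-0.   1.2] Mz 0.02 j6 -57.9 w 13.4
N 2 row [0.00045, -2e-05, 0.00416] [-0.0005, 0.0008, 0.0003] ang 0.10995161674525901
```

View pics/w5.png

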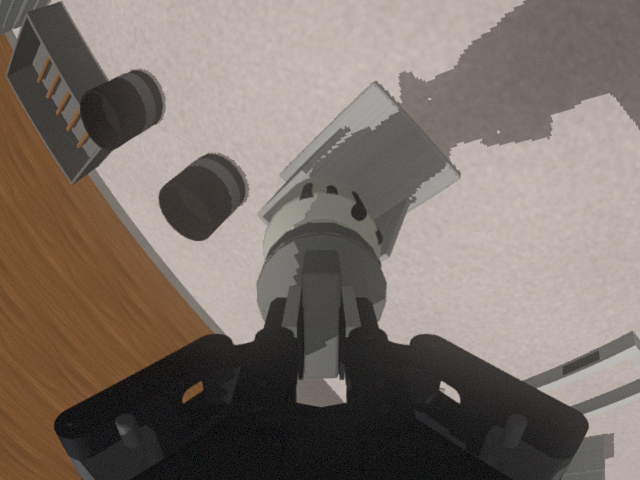

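drive_tool([
  [[0, 0.0005, 0, 0.004, 0, 0.001, 0], [0, 0.0003, 0, 0.003, 0, 0, 0], [0, 0, 0, 0.002, 0, 0, 0], [0, 0, 0, 0.001, 0, 0, 0]],
])

```text
clock: 7.55
position: [536.2, 22.2, 167.2]
ee_rot: [-0.498, 0.822, -0.064, 0.268]
contact_force: [-0.6, -0.4, 0.2]
gripper_width: 12.9
```

Run:
```python
from pot import *
T,h,phi=status(); plan(T,target(20,np.radians(45)),2)
```

```text
t 7.55 h 23.10 seat~14.50 lat(tool) [-0.06 -1.86] phi 45.0 tilt 0.19 F(axis) 0.6 lat [0.4 0.2] Mz 0.08 j6 -55.8 w 12.9
N 2 row [3e-05, 0.00093, 0.00155] [0.0013, 0.001, 0.0003] ang 0.18835050529164882
```

drive_tool([
  [[0, 0, 0.0012, 0.0015, 0.001, 0.001, 0], [0, 0, 0.0006, 0.0015, 0, 0, 0], [0, 0, 0, 0.001, 0, 0, 0], [0, 0, 0, 0.001, 0, 0, 0]],
])

```text
clock: 7.95
position: [538.2, 22.7, 163.7]
ee_rot: [-0.499, 0.822, -0.063, 0.267]
contact_force: [-1.5, 0.3, -0.5]
gripper_width: 13.0
```

Run:
```python
from pot import *
T,h,phi=status(); plan(T,target(15,np.radians(45)),3)
```

```text
t 7.95 h 18.99 seat~10.39 lat(tool) [ 0.09 -1.81] phi 45.0 tilt 0.36 F(axis) 0.3 lat [0.5 1.5] Mz -0.02 j6 -54.6 w 13.0
N 3 row [-3e-05, 0.0006, 0.00134] [0.002, 0.0006, 0.0001] ang 0.3577697360736921
```

drive_tool([
  [[0, 0, 0.0012, 0.0015, 0.002, 0.001, 0], [0, 0, 0.0006, 0.0015, 0.002, 0, 0], [0, 0, 0, 0.001, 0, 0, 0]],
])

```text
clock: 8.25
position: [539.3, 23.0, 161.6]
ee_rot: [-0.499, 0.822, -0.062, 0.267]
contact_force: [-5.3, 3.8, 2.3]
gripper_width: 12.7
```

Run:
```python
from pot import *
T,h,phi=status(); plan(T,target(12,np.radians(45)),3)
```

```text
t 8.25 h 16.60 seat~8.00 lat(tool) [ 0.28 -1.71] phi 45.0 tilt 0.47 F(axis) 4.0 lat [-2.2  5.2] Mz 0.07 j6 -53.8 w 12.7
N 3 row [-9e-05, 0.00056, 0.00154] [0.0026, 0.0008, 0.0003] ang 0.46955866686588194
```

drive_tool([
  [[0, 0, 0.002, 0, 0.006, 0.002, 0], [0, 0, 0.002, 0, 0.006, 0.001, 0], [0, 0, 0, 0.002, 0, 0, 0], [0, 0, 0, 0.002, 0, 0, 0]],
])

```text
clock: 8.65
position: [539.2, 22.3, 161.3]
ee_rot: [-0.499, 0.822, -0.062, 0.267]
contact_force: [-4.8, 6.5, 2.2]
gripper_width: 12.7
```

Run:
```python
from pot import *
T,h,phi=status(); plan(T,target(12,np.radians(45)),3)
```

```text
t 8.65 h 16.50 seat~7.90 lat(tool) [ 0.97 -1.87] phi 45.1 tilt 0.46 F(axis) 3.2 lat [-4.6  6.2] Mz 0.01 j6 -53.5 w 12.7
N 3 row [-0.00032, 0.00061, 0.00151] [0.0026, 0.0007, 0.0004] ang 0.4680547997407085
```

drive_tool([
  [[0, -0.0005, 0.001, 0.001, 0.004, 0, -0.08], [0, -0.0005, 0.001, 0.001, 0.004, 0, -0.08], [0, 0, 0.0005, 0.001, 0, 0, -0.08]],
])

```text
clock: 8.95
position: [539.3, 23.7, 160.2]
ee_rot: [-0.597, 0.754, -0.093, 0.258]
contact_force: [-9.6, 1.0, 11.1]
gripper_width: 12.8
```

Run:
```python
from pot import *
T,h,phi=status(); plan(T,target(12,phi),3)
```

```text
t 8.95 h 15.30 seat~6.70 lat(tool) [ 0.17 -1.25] phi 59.2 tilt 0.61 F(axis) 14.1 lat [-2.5  3.5] Mz -0.84 j6 -38.6 w 12.8
N 3 row [-5e-05, 0.00041, 0.00111] [0.0026, 0.0024, 0.0] ang 0.6094098704829304
```

drive_tool([
  [[0, 0, 0.001, 0.0005, 0.004, 0.003, -0.1], [0, 0, 0.001, 0.0005, 0.004, 0.003, -0.1], [0, 0, 0.0005, 0.0005, 0, 0, -0.1]],
])

```text
clock: 9.25
position: [538.2, 22.7, 160.2]
ee_rot: [0.703, -0.656, 0.131, -0.241]
contact_force: [0.3, 3.6, 0.7]
gripper_width: 12.7
```

Run:
```python
from pot import *
T,h,phi=status(); plan(T,target(12,phi),3)
```

```text
t 9.25 h 16.02 seat~7.42 lat(tool) [ 1.13 -0.73] phi 76.4 tilt 0.58 F(axis) -0.1 lat [-3.6 -0.7] Mz -0.06 j6 -21.3 w 12.7
N 3 row [-0.00037, 0.00024, 0.00135] [0.0015, 0.003, 0.0] ang 0.5795202247094002
```

drive_tool([
  [[0, -0.0005, 0, 0.001, 0.002, 0.004, -0.1], [0, -0.0005, 0, 0.001, 0.002, 0.004, -0.1], [0, 0, 0, 0.001, 0, 0, -0.1], [0, 0, 0, 0.001, 0, 0, -0.1]],
])

```text
clock: 9.65
position: [539.4, 23.9, 158.5]
ee_rot: [0.824, -0.497, 0.177, -0.208]
contact_force: [-14.2, -0.7, 15.4]
gripper_width: 12.7
```

Run:
```python
from pot import *
T,h,phi=status(); plan(T,target(12,phi),3)
```

```text
t 9.65 h 13.81 seat~5.21 lat(tool) [ 0.35 -1.48] phi 100.2 tilt 0.70 F(axis) 20.4 lat [-4.4  2.9] Mz -0.41 j6 2.6 w 12.7
N 3 row [-0.00011, 0.00049, 0.00061] [0.0015, 0.0038, 0.0] ang 0.7019902780511242
```

drive_tool([
  [[0, 0, 0.0005, 0.001, 0.002, 0.004, -0.04], [0, 0, 0.0005, 0.001, 0.002, 0.004, -0.04]],
])

```text
clock: 9.85
position: [539.3, 22.9, 159.0]
ee_rot: [0.843, -0.463, 0.186, -0.201]
contact_force: [-10.2, 10.6, 5.4]
gripper_width: 12.6
```

Run:
```python
from pot import *
T,h,phi=status(); plan(T,target(12,phi),3)
```

```text
t 9.85 h 14.40 seat~5.80 lat(tool) [ 1.29 -1.27] phi 104.9 tilt 0.62 F(axis) 8.0 lat [-13.5  -0.8] Mz -0.29 j6 7.6 w 12.6
N 3 row [-0.00042, 0.00042, 0.00081] [0.0003, 0.0036, 0.0] ang 0.6248981829200853
```

drive_tool([
  [[0, -0.0015, 0.0005, 0.001, 0, 0.004, -0.09], [0, -0.001, 0.0005, 0.001, 0, 0.004, -0.09], [0, 0, 0, 0.001, 0, 0, -0.09]],
])

```text
clock: 10.15
position: [538.0, 22.9, 159.0]
ee_rot: [0.899, -0.342, 0.211, -0.173]
contact_force: [-13.0, -0.5, 14.7]
gripper_width: 12.5
```

Run:
```python
from pot import *
T,h,phi=status(); plan(T,target(12,phi),3)
```

```text
t 10.15 h 15.06 seat~6.46 lat(tool) [ 0.45 -0.73] phi 120.8 tilt 0.66 F(axis) 19.1 lat [-4.6  0.7] Mz -0.50 j6 23.2 w 12.5
N 3 row [-0.00014, 0.00024, 0.00103] [-0.0001, 0.0038, -0.0] ang 0.6614435407176493
```

drive_tool([
  [[0, -0.001, 0, 0.001, 0, 0.004, -0.09], [0, 0, 0, 0.001, 0, 0.004, -0.09], [0, 0, 0, 0.001, 0, 0, -0.09]],
])

```text
clock: 10.45
position: [537.9, 22.3, 159.8]
ee_rot: [0.937, -0.215, 0.234, -0.143]
contact_force: [-15.1, 3.2, 14.9]
gripper_width: 12.5
```

Run:
```python
from pot import *
T,h,phi=status(); plan(T,target(12,phi),3)
```

```text
t 10.45 h 15.96 seat~7.36 lat(tool) [ 0.88 -0.82] phi 136.6 tilt 0.60 F(axis) 19.7 lat [-8.  -3.2] Mz -0.49 j6 39.2 w 12.5
N 3 row [-0.00028, 0.00028, 0.00132] [-0.0016, 0.0031, -0.0] ang 0.6036626565655883
```

drive_tool([
  [[0, -0.001, 0.0005, 0.001, -0.001, 0.003, -0.1], [0, 0, 0, 0.001, 0, 0.003, -0.1], [0, 0, 0, 0.001, 0, 0, -0.1], [0, 0, 0, 0.001, 0, 0, -0.1]],
])

```text
clock: 10.85
position: [538.9, 22.8, 161.5]
ee_rot: [0.96, -0.019, 0.261, -0.094]
contact_force: [-10.6, 7.7, 6.9]
gripper_width: 13.0
```

Run:
```python
from pot import *
T,h,phi=status(); plan(T,target(12,phi),3)
```

```text
t 10.85 h 16.80 seat~8.20 lat(tool) [ 2.52 -1.91] phi 160.1 tilt 0.74 F(axis) 10.0 lat [-6.4 -9. ] Mz -0.35 j6 63.5 w 13.0
N 3 row [-0.00084, 0.00065, 0.00159] [-0.0043, -0.0001, 0.0] ang 0.7394823154268777
```

drive_tool([
  [[0, -0.0015, 0, 0.001, -0.004, 0, -0.08], [0, -0.001, 0, 0.001, -0.004, 0, -0.08], [0, 0, 0, 0.001, 0, 0, -0.08]],
])

```text
clock: 11.15
position: [538.5, 22.3, 159.7]
ee_rot: [0.956, 0.101, 0.269, -0.06]
contact_force: [-1.4, 0.4, -0.5]
gripper_width: 12.6
```

Run:
```python
from pot import *
T,h,phi=status(); plan(T,target(12,phi),3)
```

```text
t 11.15 h 15.59 seat~6.99 lat(tool) [ 1.35 -1.2 ] phi 174.5 tilt 0.60 F(axis) 0.2 lat [-1.4 -0.7] Mz -0.13 j6 77.3 w 12.6
N 3 row [-0.00045, 0.00041, 0.00119] [-0.0034, 0.0007, -0.0] ang 0.5984150378912328
```

Force has vanished and the cap is sinking, so the drop has begun. I'll press down gently without turning.

drive_tool([
  [[0, 0, 0, 0.0015, -0.003, 0, 0], [0, 0, 0, 0.0015, 0, 0, 0], [0, 0, 0, 0.0015, 0, 0, 0]],
])

```text
clock: 11.45
position: [540.1, 22.0, 155.9]
ee_rot: [0.957, 0.099, 0.266, -0.06]
contact_force: [-7.2, 3.9, 6.2]
gripper_width: 12.9
```

Run:
```python
from pot import *
T,h,phi=status(); plan(T,target(12,phi),3)
```

```text
t 11.45 h 11.50 seat~2.90 lat(tool) [ 0.63 -0.37] phi 174.3 tilt 0.70 F(axis) 8.3 lat [-2.2 -5.8] Mz 0.06 j6 77.8 w 12.9
N 3 row [-0.00021, 0.00012, -0.00016] [-0.0033, 0.0024, -0.0] ang 0.6957605458205813
```

It dropped in: seat height went from about 8 to 2.9 mm. Now clockwise, in short checks.

drive_tool([
  [[0, 0, 0, 0.0005, -0.003, 0.002, 0.08], [0, 0, 0, 0.0005, 0, 0, 0.08], [0, 0, 0, 0.0005, 0, 0, 0.08]],
])

```text
clock: 11.75
position: [540.2, 22.6, 154.8]
ee_rot: [0.962, -0.02, 0.256, -0.092]
contact_force: [-5.1, 0.8, 4.3]
gripper_width: 12.6
```

Run:
```python
from pot import *
T,h,phi=status(); plan(T,target(12,phi),3)
```

```text
t 11.75 h 10.47 seat~1.87 lat(tool) [ 0.35 -0.52] phi 160.1 tilt 0.79 F(axis) 6.1 lat [-2.4 -1.7] Mz 0.10 j6 63.6 w 12.6
N 3 row [-0.00012, 0.00017, -0.00051] [-0.0026, 0.0038, -0.0] ang 0.7924112788325117
```

drive_tool([
  [[0, 0, 0, 0.0005, -0.003, 0.003, 0.1], [0, 0, 0, 0.0005, 0, 0.002, 0.1], [0, 0, 0, 0.0005, 0, 0, 0.1], [0, 0, 0, 0.0005, 0, 0, 0.1]],
])

```text
clock: 12.15
position: [541.1, 23.4, 153.9]
ee_rot: [0.937, -0.218, 0.231, -0.143]
contact_force: [-2.5, 1.4, 3.2]
gripper_width: 12.5
```

Run:
```python
from pot import *
T,h,phi=status(); plan(T,target(12,phi),3)
```

```text
t 12.15 h 9.11 seat~0.51 lat(tool) [ 0.67 -0.65] phi 136.2 tilt 0.85 F(axis) 3.8 lat [-1.4 -1.6] Mz 0.13 j6 40.0 w 12.5
N 3 row [-0.00023, 0.00022, -0.00096] [-0.0009, 0.0049, -0.0] ang 0.8521947551626978
```

drive_tool([
  [[0, 0, 0, 0.0005, -0.001, 0.005, 0.1], [0, 0, 0, 0.0005, 0, 0.003, 0.1], [0, 0, 0, 0.0005, 0, 0, 0.1], [0, 0, 0, 0.0005, 0, 0, 0.08]],
])

```text
clock: 12.55
position: [542.2, 24.2, 153.1]
ee_rot: [0.876, -0.398, 0.198, -0.186]
contact_force: [-2.7, 1.0, 3.5]
gripper_width: 12.8
```

Run:
```python
from pot import *
T,h,phi=status(); plan(T,target(12,phi),3)
```

```text
t 12.55 h 7.70 seat~-0.90 lat(tool) [ 0.8  -1.07] phi 113.5 tilt 0.90 F(axis) 4.2 lat [-1.7 -0.6] Mz 0.06 j6 17.4 w 12.8
N 3 row [-0.00028, 0.00036, -0.00142] [0.001, 0.0051, 0.0] ang 0.8984024280537595
```

drive_tool([
  [[0, 0, 0, 0.0005, 0, 0.004, 0.08], [0, 0, 0, 0.0005, 0, 0, 0.08], [0, 0, 0, 0.0005, 0, 0, 0.08]],
])

```text
clock: 12.85
position: [542.7, 24.2, 152.8]
ee_rot: [0.819, -0.505, 0.173, -0.209]
contact_force: [-8.8, 1.7, 8.0]
gripper_width: 12.8
```

Run:
```python
from pot import *
T,h,phi=status()
```

```text
t 12.85 h 7.31 seat~-1.29 lat(tool) [ 0.97 -1.06] phi 99.1 tilt 0.92 F(axis) 10.9 lat [-4.7  1.8] Mz 0.14 j6 3.0 w 12.8
```

drive_tool([
  [[0, 0, 0, 0.0003, 0, 0, 0.08], [0, 0, 0, 0.0003, 0, 0, 0.08]],
])

```text
clock: 13.05
position: [543.0, 24.4, 153.1]
ee_rot: [0.774, -0.572, 0.155, -0.223]
contact_force: [-5.0, 2.2, 3.1]
gripper_width: 12.8
```

Run:
```python
from pot import *
T,h,phi=status()
```

```text
t 13.05 h 7.35 seat~-1.25 lat(tool) [ 0.85 -1.44] phi 89.5 tilt 0.89 F(axis) 4.8 lat [-3.6  1.9] Mz 0.11 j6 -6.6 w 12.8
```

drive_tool([
  [[0, 0, 0, 0.0002, 0, 0, 0.06], [0, 0, 0, 0.0002, 0, 0, 0.06]],
])

```text
clock: 13.25
position: [543.2, 24.5, 153.3]
ee_rot: [0.736, -0.62, 0.14, -0.233]
contact_force: [-4.2, 2.9, 3.2]
gripper_width: 12.7
```

Run:
```python
from pot import *
T,h,phi=status()
```

```text
t 13.25 h 7.33 seat~-1.27 lat(tool) [ 0.78 -1.61] phi 82.2 tilt 0.87 F(axis) 4.4 lat [-3.9  1.5] Mz 0.16 j6 -13.9 w 12.7
```

drive_tool([
  [[0, 0, 0, 0, 0, 0, 0.06], [0, 0, 0, 0, 0, 0, 0.06]],
])

```text
clock: 13.45
position: [543.1, 24.4, 153.1]
ee_rot: [0.696, -0.664, 0.126, -0.241]
contact_force: [-4.0, 2.2, -0.3]
gripper_width: 12.8
```

Run:
```python
from pot import *
T,h,phi=status()
```

```text
t 13.45 h 7.29 seat~-1.31 lat(tool) [ 0.79 -1.33] phi 75.1 tilt 0.90 F(axis) 1.5 lat [-2.5  3.6] Mz 0.33 j6 -21.1 w 12.8
```

drive_tool([
  [[0, 0, 0, 0, 0, 0, 0.06], [0, 0, 0, 0, 0, 0, 0.06]],
])

```text
clock: 13.65
position: [542.8, 24.4, 152.9]
ee_rot: [-0.655, 0.706, -0.11, 0.247]
contact_force: [-3.3, 2.6, 1.8]
gripper_width: 12.4
```

Run:
```python
from pot import *
T,h,phi=status()
```

```text
t 13.65 h 7.22 seat~-1.38 lat(tool) [ 0.82 -0.82] phi 68.1 tilt 0.94 F(axis) 2.8 lat [-2.8  2.3] Mz 0.64 j6 -28.1 w 12.4
```

drive_tool([
  [[0, 0, 0, 0, 0, 0, 0.05], [0, 0, 0, 0, 0, 0, 0.05]],
])

```text
clock: 13.85
position: [542.6, 24.4, 152.7]
ee_rot: [-0.619, 0.737, -0.098, 0.251]
contact_force: [-4.1, 2.1, 1.3]
gripper_width: 12.4
```

Run:
```python
from pot import *
T,h,phi=status()
save('wrist','w6')
```

```text
t 13.85 h 7.18 seat~-1.42 lat(tool) [ 0.93 -0.47] phi 62.5 tilt 0.99 F(axis) 2.8 lat [-1.9  3.4] Mz 0.95 j6 -33.9 w 12.4
```

View pics/w6.png

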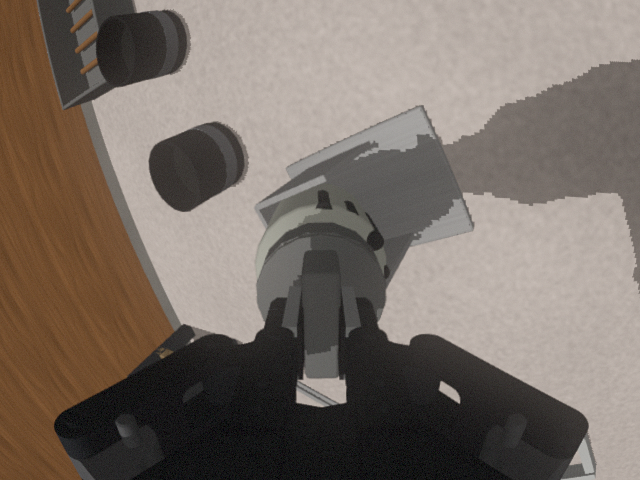

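drive_tool([
  [[0, 0, 0, 0, 0, 0, 0.05], [0, 0, 0, 0, 0, 0, 0.05]],
])

```text
clock: 14.1
position: [542.4, 24.5, 152.6]
ee_rot: [-0.583, 0.766, -0.086, 0.255]
contact_force: [-4.9, 1.8, 1.8]
gripper_width: 12.7
```

Run:
```python
from pot import *
T,h,phi=status()
```

```text
t 14.10 h 7.18 seat~-1.42 lat(tool) [ 1.   -0.16] phi 57.0 tilt 1.04 F(axis) 3.7 lat [-1.3  4. ] Mz 1.29 j6 -39.5 w 12.7
```

drive_tool([
  [[0, 0, 0, 0, 0, 0, 0.04], [0, 0, 0, 0, 0, 0, 0.04], [0, 0, 0, 0, 0, 0, 0]],
])

```text
clock: 14.4
position: [542.4, 24.5, 152.6]
ee_rot: [-0.556, 0.787, -0.077, 0.257]
contact_force: [-4.3, 3.4, 0.7]
gripper_width: 12.6
```

Run:
```python
from pot import *
T,h,phi=status()
```

```text
t 14.40 h 7.16 seat~-1.44 lat(tool) [ 1.06 -0.07] phi 53.0 tilt 1.07 F(axis) 2.3 lat [-2.2  4.6] Mz 0.09 j6 -43.8 w 12.6
```

Run:
```python
from pot import *
im,d=save('wrist','w7')
a=cv2.imread('pics/w6.png')[190:400,220:430]; b=im[190:400,220:430,::-1]
cv2.imwrite('pics/w7c.png',cv2.resize(np.hstack([a,b]),(800,400),interpolation=cv2.INTER_CUBIC))
im,d=save('side','s2'); T=cur()
cv2.imwrite('pics/s2c.png',cv2.resize(im[190:300,280:400,::-1],(654,600),interpolation=cv2.INTER_CUBIC))
```

```text
(no output)
```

View pics/w7c.png

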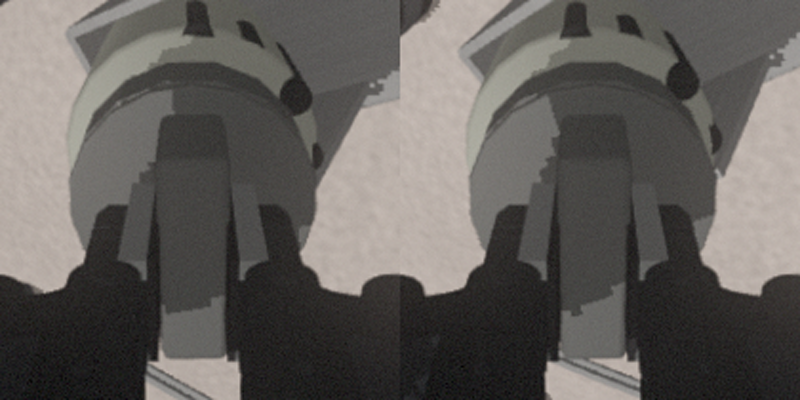

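View pics/s2c.png

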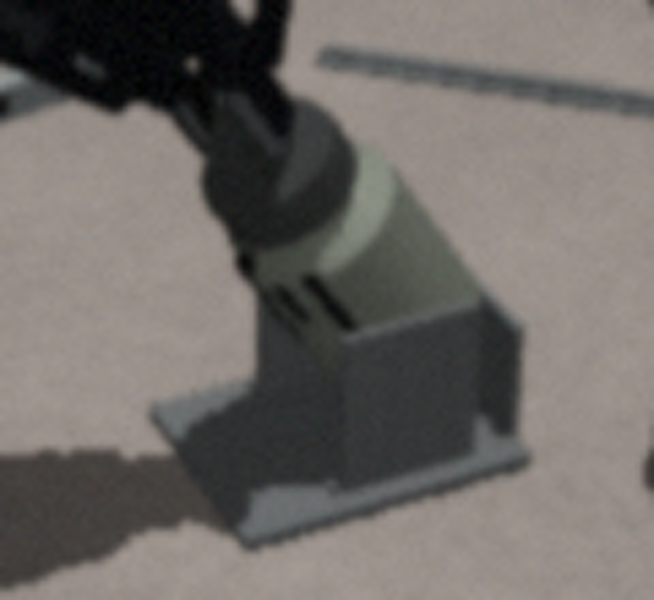

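drive_tool([
  [[0, 0, 0, 0, 0, 0, 0.06], [0, 0, 0, 0, 0, 0, 0.06]],
])

```text
clock: 14.7
position: [542.3, 24.6, 152.5]
ee_rot: [-0.512, 0.816, -0.062, 0.261]
contact_force: [-5.8, 2.4, 1.4]
gripper_width: 12.9
```

Run:
```python
from pot import *
T,h,phi=status()
```

```text
t 14.70 h 7.18 seat~-1.42 lat(tool) [1.15 0.12] phi 46.6 tilt 1.11 F(axis) 3.8 lat [-0.6  5.3] Mz 1.84 j6 -50.3 w 12.9
```

Torque has climbed to 1.8 N m with no further axial travel, so it is home and tight. Relaxing, then opening.

drive_tool([
  [[0, 0, 0, 0, 0, 0, 0], [0.5, 0, 0, 0, 0, 0, 0], [0.5, 0, 0, 0, 0, 0, 0], [0.5, 0, 0, 0, 0, 0, 0], [0.5, 0, 0, 0, 0, 0, 0]],
])

```text
clock: 15.2
position: [544.5, 24.7, 153.7]
ee_rot: [-0.511, 0.816, -0.063, 0.263]
contact_force: [-0.1, 0.3, 0.2]
gripper_width: 42.7
```

Run:
```python
from pot import *
T,h,phi=status()
```

```text
t 15.20 h 7.05 seat~-1.55 lat(tool) [-0.12 -2.05] phi 46.5 tilt 0.89 F(axis) 0.1 lat [-0.3  0.2] Mz 0.04 j6 -50.3 w 42.7
```

Released. Backing straight off along the axis, then looking.

drive_tool([
  [[0.5, 0, 0.001, -0.01, 0, 0, 0], [0.5, 0, 0.001, -0.02, 0, 0, 0], [0.5, 0, 0, -0.03, 0, 0, 0], [0.5, 0, 0, -0.03, 0, 0, 0], [0.5, -0.02, 0, -0.02, 0, 0, 0], [0.5, -0.02, 0, 0, 0, 0, 0], [0.5, 0, 0, 0, 0, 0, 0], [0.5, 0, 0, 0, 0, 0, 0]],
])

```text
clock: 16.0
position: [498.3, 40.6, 269.6]
ee_rot: [-0.508, 0.817, -0.062, 0.265]
contact_force: [1.3, 0.2, -0.3]
gripper_width: 42.6
```

Run:
```python
from pot import *
T,h,phi=status(); 
im,d=save('wrist','w8'); np.save('pics/w8T.npy',T)
Q=wcloud(d,T).reshape(-1,3); Q=Q[~np.isnan(Q[:,0])]
r=Q-M; s=r@A; lat=r-np.outer(s,A); rho=np.linalg.norm(lat,axis=1)
k=(rho<30)&(s>-25)&(s<45)
hst,e=np.histogram(s[k],bins=np.arange(-25,45,1)); print([(int(a),int(b)) for a,b in zip(e,hst) if b>40])
tp=(rho<29)&(np.abs(s-3.25)<5); P=Q[tp]; c=P.mean(0); n=np.linalg.svd(P-c)[2][2]; n*=np.sign(n[2]); print('cap top',tp.sum(),'s med',np.median(s[tp]),'angle deg',np.degrees(np.arccos(n@A)))
w=(rho<27)&(np.abs(s-31.75)<5); print('wing top',w.sum(),np.median(s[w]), 'mid lat tool',T[:3,:2].T@lat[w].mean(0))
im2,d2=save('side','s3'); im3,d3=save('top','t3')
cv2.imwrite('pics/f.png',np.hstack([cv2.resize(im2[...,::-1],(400,300)),cv2.resize(im3[...,::-1],(400,300))]))
for n_,q,box in (('side',d2,(305,190,385,290)),('top',d3,(285,190,345,260))):
    Q=cloud(n_,q,box).reshape(-1,3); Q=Q[~np.isnan(Q[:,0])]; m0=dict(side=[550.4,27.4,148.1],top=[546.3,26.6,145.7])[n_]
    r=Q-m0; s=r@A; rho=np.linalg.norm(r-np.outer(s,A),axis=1)
    print(n_,'cap top s',np.median(s[(rho<28)&(np.abs(s-3.25)<5)]),'wing',np.median(s[(rho<26)&(np.abs(s-31.75)<5)]))
```

```text
t 16.00 h 126.21 seat~117.61 lat(tool) [-40.41  -2.21] phi 46.2 tilt 0.76 F(axis) -0.9 lat [-0.5 -0.8] Mz 0.00 j6 -57.3 w 42.6
[(1, 164), (2, 1253), (3, 1625), (4, 365), (29, 57), (30, 324), (31, 714), (32, 336)]
cap top 3324 s med 3.1416584849825475 angle deg 0.2319019918079934
wing top 1461 31.481123384459195 mid lat tool [ 2.1606704  -0.08775971]
side cap top s 3.1979934019314067 wing 31.21591602701883
top cap top s 3.151467973113399 wing 29.81187181867463
```

View pics/w8.png

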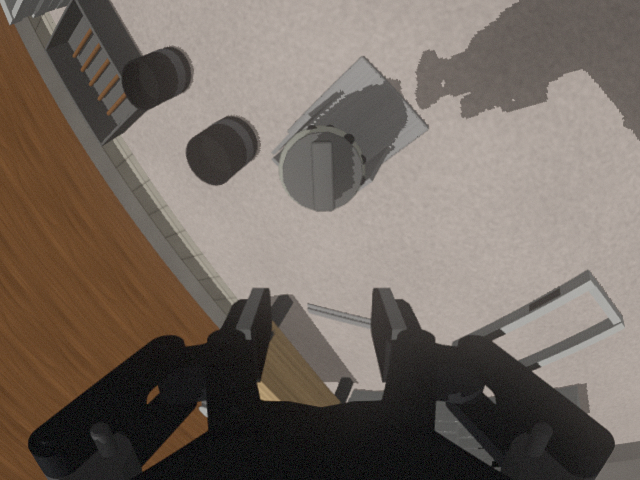

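View pics/f.png

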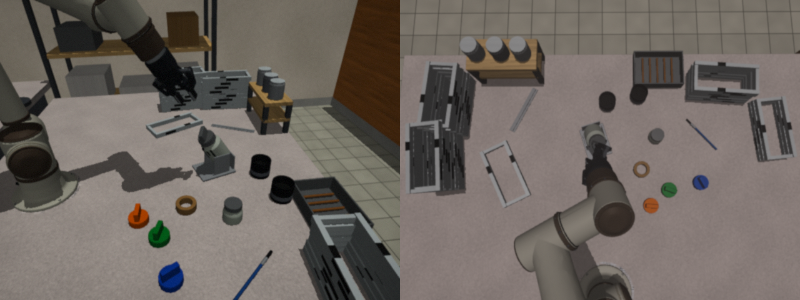

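The cap at (322,170) sits square. All three cameras put its top 3.15–3.2 mm above the rim, against 3.25 mm when home. The hand is clear, so I'm handing in.

```bash
python3 -c "
from bench import arm
print(arm.job_done()); s=arm.read_state(); print(s['clock'],s['contact_force'])"
```

```text
the job is handed in; nothing more can be done
None
the job is handed in; nothing more can be done
```

The pot is closed: the grey cap is on, screwed fully home and released, and I handed the job in at about 16 s.

**What I did**
- I picked the cap up by its wing and set it square on the tilted mouth.
- I turned it counter-clockwise about 130°. It seems to have come off a post first. It then dropped from about 8 mm to about 3 mm above the rim, into the thread.
- I screwed it clockwise about 128°. Travel along the axis stopped, and the torque rose to about 1.8 N m before I let go and backed off. Forces in the readings between moves stayed around 20 N or below.

**Last checks**
- **Cap height:** all three cameras put the cap top 3.14–3.2 mm above the rim, against 3.25 mm when fully home.
- **Squareness:** the cap is 0.2° off the pot's axis.
- **Hand:** it is clear of everything, and the wrist force is about zero.
- **Bystanders:** they look unmoved in the final pictures. I judged this by eye and did not measure it.

**What disagreed**
- The height worked out from the arm's position read 1.4 mm too low. That matches the small calibration offset I had seen earlier.
- The top camera put the wing's top about 1.5 mm low (29.8 mm against the 31.75 mm expected), while the side and wrist cameras read 31.2–31.5 mm.
- The clockwise turn was longer than the 75–95° stated. The play in the thread accounts for up to 13° and tightening for the last part.

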